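# Line up the hole saws by size on the storage rail

## Task

Put the four hole saws away on the wooden rail in order of diameter, one centred on each rubber pad: the smallest on the pad next to the round wooden knob, then on along the row to the largest next to the square steel block. Never tip a hole saw over, and leave each standing upright, teeth down.

Things in the scene. Friction and masses are not known exactly. Their poses are not given: they have to be found in the camera images.
- saw_30: hole saw of 30 mm outside diameter, plain steel, standing teeth down: a closed cup 30 mm across and 40 mm tall, on its flat top a dark collar (18 mm across, from 40 to 50 mm) and a bright round shank 11 mm across (from 50 to 84 mm above the teeth) by which to lift it from above. Loose, upright at the start. Origin: centre of the underside; z up along the shank; round, so its yaw does not matter
- saw_40: hole saw of 40 mm outside diameter, plain steel, standing teeth down: a closed cup 40 mm across and 40 mm tall, on its flat top a dark collar (18 mm across, from 40 to 50 mm) and a bright round shank 11 mm across (from 50 to 84 mm above the teeth) by which to lift it from above. Loose, upright at the start. Origin: centre of the underside; z up along the shank; round, so its yaw does not matter
- saw_51: hole saw of 51 mm outside diameter, plain steel, standing teeth down: a closed cup 51 mm across and 40 mm tall, on its flat top a dark collar (18 mm across, from 40 to 50 mm) and a bright round shank 11 mm across (from 50 to 84 mm above the teeth) by which to lift it from above. Loose, upright at the start. Origin: centre of the underside; z up along the shank; round, so its yaw does not matter
- saw_64: hole saw of 64 mm outside diameter, plain steel, standing teeth down: a closed cup 64 mm across and 40 mm tall, on its flat top a dark collar (18 mm across, from 40 to 50 mm) and a bright round shank 11 mm across (from 50 to 84 mm above the teeth) by which to lift it from above. Loose, upright at the start. Origin: centre of the underside; z up along the shank; round, so its yaw does not matter
- pad_1: round black rubber pad, 72 mm across, 3 mm thick, with a small white centre dot; fixed on the 8 mm thick wooden rail. Pads pad_1 to pad_4 stand in a straight row in this order, 82 mm from centre to centre. Origin: centre of its underside, its top 3 mm higher; z up
- pad_2: round black rubber pad, 72 mm across, 3 mm thick, with a small white centre dot; fixed on the 8 mm thick wooden rail. Pads pad_1 to pad_4 stand in a straight row in this order, 82 mm from centre to centre. Origin: centre of its underside, its top 3 mm higher; z up
- pad_3: round black rubber pad, 72 mm across, 3 mm thick, with a small white centre dot; fixed on the 8 mm thick wooden rail. Pads pad_1 to pad_4 stand in a straight row in this order, 82 mm from centre to centre. Origin: centre of its underside, its top 3 mm higher; z up
- pad_4: round black rubber pad, 72 mm across, 3 mm thick, with a small white centre dot; fixed on the 8 mm thick wooden rail. Pads pad_1 to pad_4 stand in a straight row in this order, 82 mm from centre to centre. Origin: centre of its underside, its top 3 mm higher; z up
- knob_end: turned dark-wood knob, 34 mm across and 38 mm tall, fixed on one end of the rail, in line with the pads, 65 mm from the centre of the end pad next to it (which is pad_1 or pad_4: it changes). Origin: centre of its underside
- block_end: square low steel block, 34 x 34 x 16 mm, fixed on the other end of the rail, likewise 65 mm from the end pad next to it. Origin: centre of its underside
There are look-alikes about, which are no part of the job. Leave any pink or red look-alike of the saw_40 alone.

How it is judged:
At the end, for the whole second after the job is handed in: From the knob end to the block end the pads carry the 30, 40, 51 and 64 mm saws in this order, each with its axis within 12 mm of its pad's centre, resting on the pad, upright within 0.12 rad, released and at rest (((horizontal distance between knob_end and pad_1 below 0.1 m and horizontal distance between saw_30 and pad_1 below 0.012 m and z of saw_30 in the frame of pad_1 between 0 and 0.007 m and horizontal distance between saw_40 and pad_2 below 0.012 m and z of saw_40 in the frame of pad_2 between 0 and 0.007 m and horizontal distance between saw_51 and pad_3 below 0.012 m and z of saw_51 in the frame of pad_3 between 0 and 0.007 m and horizontal distance between saw_64 and pad_4 below 0.012 m and z of saw_64 in the frame of pad_4 between 0 and 0.007 m) or (horizontal distance between knob_end and pad_4 below 0.1 m and horizontal distance between saw_30 and pad_4 below 0.012 m and z of saw_30 in the frame of pad_4 between 0 and 0.007 m and horizontal distance between saw_40 and pad_3 below 0.012 m and z of saw_40 in the frame of pad_3 between 0 and 0.007 m and horizontal distance between saw_51 and pad_2 below 0.012 m and z of saw_51 in the frame of pad_2 between 0 and 0.007 m and horizontal distance between saw_64 and pad_1 below 0.012 m and z of saw_64 in the frame of pad_1 between 0 and 0.007 m)) and angle between each of saw_30, saw_40, saw_51, saw_64's own z axis and vertical below 0.12 rad and linear speed of each of saw_30, saw_40, saw_51, saw_64 below 0.02 m/s); the robot touches nothing.
It fails at once if a hole saw is tipped over (leans more than 0.7 rad) (angle between any of saw_30, saw_40, saw_51, saw_64's own z axis and vertical above 0.7 rad).
It also fails if it takes over 99 s, if anything falls off the work surface, if the arm or the gripper's body presses on something with over 40 N, if the wrist force passes 120 N, or if a joint passes its speed limit or range.

## Robot

A 6-joint arm with a two-finger parallel gripper is mounted at the origin on the work surface. World frame = base frame: x ahead of the robot, y to its left, z up, the work surface at z = 0. Lengths are in m, angles in rad, forces in N, time in s.
With the tool pointing down it reaches from about 0.35 to 0.925 m from the base axis. Payload 6.4 kg.
Tool frame: the origin (TCP) lies at the very end of the fingers, on their centre line; the grasp point (between the pads) lies 19 mm behind it; z points along the fingers, y is the line along which they close (so a half turn about z gives the same grasp; the last joint's range is limited). The gripper opens to 94 mm and grips with 3 to 60 N. Pads are 16 mm wide; open, the fingers measure 119 mm over their backs; the gripper's body (75 mm by 177 mm) begins 78 mm behind the grasp point.
Start: joints at [-1.467, 0.245, 1.558, -0, 1.339, -0.174], TCP at [0.178, -0.625, 0.205] pointing down, gripper open.
Joint ranges: [-3.13, 3.13], [-1.02, 2.26], [0.13, 2.54], [-0.95, 4.09], [0.21, 2.88], [-2.74, 2.74]. Speed limits (rad/s): [2.57, 2.57, 3.14, 3.14, 3.14, 3.14].

## Interface

Orientations are given as a unit quaternion [x, y, z, w].
In Python, from rig import observe, capture, finish_job gives the robot as it stands. The module is installed in compiled form; this text tells all that it offers.
- The arm moves only by the tool arm_command, never from a script. Its argument "moves" is one flat list of numbers, 4 for each row, row after row: the shift along the tool's x, y, z in mm, then the turn about the tool's z in rad. A call has 1 to 12 rows; each row is the pose to reach, as a shift and turn from the pose commanded when the call began, along the tool's axes at that moment; what a row does not reach only later rows make up. A row lasts 1/10 s, in which the tool goes at most 50 mm and 8.59 degrees, less where a joint would pass 70% of its speed; a pose out of reach is approached as far as the arm can. A call with a gripper value outside its range is refused whole. "fingers" is the opening, from 0 (shut) to 1 (fully open), set as the call begins (left out, the last holds). The fingers move at their own pace and stop on an object; "squeeze" is the grip in N (left out, the last holds). Time passes only in rows, so rows that repeat a pose let the fingers close. It gives the time, the measured TCP pose, the force, the opening and the grip force at its end, in the units of the state.
- observe(): the state, without advancing time (a new reading comes with each control period).
- capture(name): name is "side" or "top" or "wrist"; returns a dict with "frame" (480x640x3 uint8, red, green, blue), "depth" (480x640 float32, m along the optical axis (not along the pixel's ray), 0 where there is no reading), "vertical_fov" (degrees; the focal length in pixels is half the picture's height over the tangent of half this angle, whatever the lens; pixels are square), "cx", "cy" (the principal point, pixels), "eye" and "orientation" of the camera in the world; the wrist camera has in their place "hand_eye" (4x4, takes a point from camera to tool coordinates, whose origin is the TCP and whose axes are the flange's). Camera axes: x right, y down, z forward; pixel columns grow to the right and rows downward; lengths in m; the calibration is good to about 2 mm. The wrist camera is an equidistant fisheye: a pixel r from the principal point sees the ray r / f radians off the axis. A picture is of the moment at which its call begins: read the wrist's pose just before it.
- finish_job(): hands the job in; it is judged then, once.
The state is a dict: "clock": time; "joints": joint angles; "qvel": joint speeds; "tau": joint torques, N m; "tcp_pos": TCP position; "ee_rot": TCP orientation; "contact_force": force on the tool from outside, world axes, zero at the start; "ft_torque": the same for the moment, N m; "gripper_width": finger opening in m; "gripper_force": force on a finger pad.
Only numpy, scipy, OpenCV 4.12 (cv2) and the standard library are available. Lean on these libraries where they do the work, as an engineer would, in place of code of your own. Each camera call takes 0.05 s, during which the arm holds its last target. There are 200 camera calls.

## Working session

There is one attempt and no reset: what is moved stays moved. The work goes in short steps, Python scripts to look and compute and a tool call to move; the robot and the scene stay as the last step left them, time stands still between calls to the robot, and variables do not carry over. Pictures are saved under pics/ and viewed, at most 14 in all, crops included, and the job is handed in when it is done.

Besides the shell and the picture viewer there is one more tool, called after "Request:" by a JSON object that holds its "api" and its "payload". arm_command: Moves the arm, as the interface text tells. Its arguments: {"type":"object","properties":{"moves":{"type":"array"},"fingers":{"type":"number"},"squeeze":{"type":"number"}},"required":["moves"]}

```bash
mkdir -p pics
cat > h.py <<'E'
import numpy as np, cv2
from rig import observe, capture, finish_job
from scipy.spatial.transform import Rotation as R
def cam(n):
    s=observe(); c=capture(n); c['s']=s; c['n']=n
    c['f']=240/np.tan(np.radians(c['vertical_fov'])/2)
    if n=='wrist':
        T=np.eye(4); T[:3,:3]=R.from_quat(s['ee_rot']).as_matrix(); T[:3,3]=s['tcp_pos']
        T=T@np.array(c['hand_eye']); c['Rm']=T[:3,:3]; c['e']=T[:3,3]
    else:
        o=np.array(c['orientation']); c['Rm']=R.from_quat(o).as_matrix() if o.size==4 else o; c['e']=np.array(c['eye'])
    return c
def rays(c,u,v):
    x=(np.asarray(u,float)-c['cx'])/c['f']; y=(np.asarray(v,float)-c['cy'])/c['f']
    if c['n']=='wrist':
        r=np.hypot(x,y)+1e-9; d=np.stack([x/r*np.sin(r),y/r*np.sin(r),np.cos(r)],-1)
    else: d=np.stack([x,y,np.ones_like(x)],-1)
    return d@c['Rm'].T
def onz(c,u,v,z):
    d=rays(c,u,v); return c['e']+d*((z-c['e'][2])/d[...,2])[...,None]
def cloud(c):
    v,u=np.mgrid[:480,:640]; d=rays(c,u,v); zc=d@c['Rm'][:,2]
    return c['e']+d*(c['depth']/zc)[...,None]
def save(c,n): cv2.imwrite('pics/'+n,c['frame'][...,::-1])
E
python3 - <<'E'
from h import *
s=observe(); print(s['tcp_pos'],s['ee_rot'],R.from_quat(s['ee_rot']).as_matrix().round(3))
for n in ['top','side','wrist']:
    c=cam(n); save(c,n+'0.png'); np.savez(n+'0.npz',**{k:c[k] for k in('frame','depth','Rm','e','f','cx','cy')}); print(n,c['e'],c['f'],c['Rm'][:,2],(c['depth']>0).mean())
E
```

```text
[ 0.17817127 -0.62449989  0.20437432] [ 9.90370455e-01  1.38439498e-01  1.15520473e-05 -9.31018074e-04] [[ 0.962  0.274 -0.   ]
 [ 0.274 -0.962  0.002]
 [ 0.    -0.002 -1.   ]]
top [0.45589365 0.01024393 0.78818605] 453.1427061712494 [ 0.06949821  0.00674063 -0.9975593 ] 0.9959602864583333
side [ 0.32496963 -0.46256102  0.66271006] 440.97206439965277 [ 0.22921577  0.59317635 -0.77175252] 0.9961067708333333
wrist [ 0.24427863 -0.60592289  0.38442386] 371.64829954431775 [-0.22954634 -0.06348828 -0.97122485] 0.9662760416666667
```

View pics/top0.png

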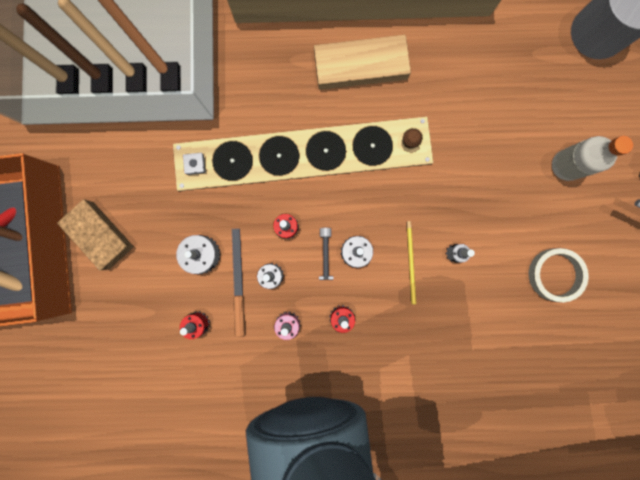

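View pics/side0.png

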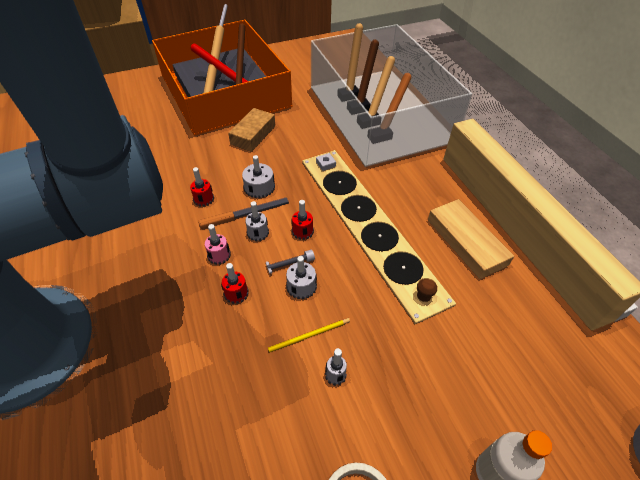

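Top view: there are four plain steel saws. The 64 is at (196,255), the 40 at (269,277), the 51 at (357,252) and the 30 at (460,253). The look-alikes, which I'll leave alone, are red at (286,226), (193,326) and (343,319), and pink at (287,326). The knob is at (412,138), on the right (−y) end of the rail. The block is at (193,163), on the left end. Next I'll measure the positions and check the saws in an enlarged crop.

Run:
```python
from h import *
def ld(n):
    c=dict(np.load(n+'0.npz')); c['n']=n; return c
hints={'64':(.455,.2),'40':(.43,.1),'51':(.47,-.03),'30':(.46,-.19)}
t=ld('top'); 
hp={'64':(196,255),'40':(269,277),'51':(357,252),'30':(460,253)}
P={}
for n in('top','side'):
    c=ld(n); P=cloud(c); hsv=cv2.cvtColor(c['frame'],cv2.COLOR_RGB2HSV)
    for k,(u,v) in hp.items():
        g=onz(t,u,v,.05)
        near=np.hypot(P[...,0]-g[0],P[...,1]-g[1])<.045
        cup=near&(P[...,2]>.035)&(P[...,2]<.044)&(hsv[...,1]<60)
        sh=near&(P[...,2]>.076)&(P[...,2]<.09)
        q=P[cup][:,:2].astype(np.float32); (cc,r)=cv2.minEnclosingCircle(q)
        print(n,k,'cupcirc',np.round(cc,4),'d',round(2*r,4),'med z',np.median(P[cup][:,2]).round(4),'shank',P[sh].mean(0).round(4),sh.sum(), P[near][:,2].max().round(4))
    val=hsv[...,2]
    blk=((val<60)&(abs(P[...,2]-.011)<.006)).astype(np.uint8)
    cs,_=cv2.findContours(blk,cv2.RETR_EXTERNAL,cv2.CHAIN_APPROX_NONE)
    for q in cs:
        if cv2.contourArea(q)<400: continue
        w=onz(c,q[:,0,0],q[:,0,1],.011)[:,:2].astype(np.float32); e=cv2.fitEllipse(w*1000); print(n,'pad',np.round(e[0],1),np.round(e[1],1))
f=t['frame'][120:350,160:500]; cv2.imwrite('pics/crop.png',cv2.resize(f[...,::-1],None,fx=2.3,fy=2.3,interpolation=cv2.INTER_CUBIC))
```

```text
top 64 cupcirc [0.4617 0.213 ] d 0.064 med z 0.0395 shank [0.4621 0.2125 0.0826] 42 0.085
top 40 cupcirc [0.423  0.0918] d 0.0396 med z 0.0394 shank [0.423  0.0914 0.083 ] 43 0.0859
top 51 cupcirc [ 0.46  -0.055] d 0.0511 med z 0.0394 shank [ 0.4601 -0.0542  0.0829] 40 0.0863
top 30 cupcirc [ 0.4536 -0.2259] d 0.0298 med z 0.0392 shank [ 0.4539 -0.2254  0.0826] 46 0.086
top pad [622.5 154.9] [64.6 65.3]
top pad [629.3  73.6] [64.2 64.9]
top pad [636.   -7.9] [64.5 64.6]
top pad [642.7 -89.3] [64.5 65.2]
side 64 cupcirc [0.4614 0.2112] d 0.0649 med z 0.0399 shank [0.4605 0.211  0.0819] 30 0.085
side 40 cupcirc [0.4216 0.0899] d 0.0406 med z 0.04 shank [0.4216 0.0898 0.0817] 39 0.0859
side 51 cupcirc [ 0.4588 -0.0558] d 0.0514 med z 0.04 shank [ 0.4584 -0.0569  0.0823] 47 0.0855
side 30 cupcirc [ 0.452  -0.2273] d 0.0294 med z 0.0399 shank [ 0.4516 -0.2276  0.083 ] 63 0.0859
side pad [ 16.1 -98.9] [17. 95.]
side pad [ 70.5 -18.3] [ 76.3 114.4]
side pad [641.4 -91.5] [67.7 68.9]
side pad [634.8 -10.1] [67.8 68.5]
side pad [627.9  71.1] [67.7 68.1]
side pad [621.2 152.3] [67.6 68. ]
```

View pics/crop.png

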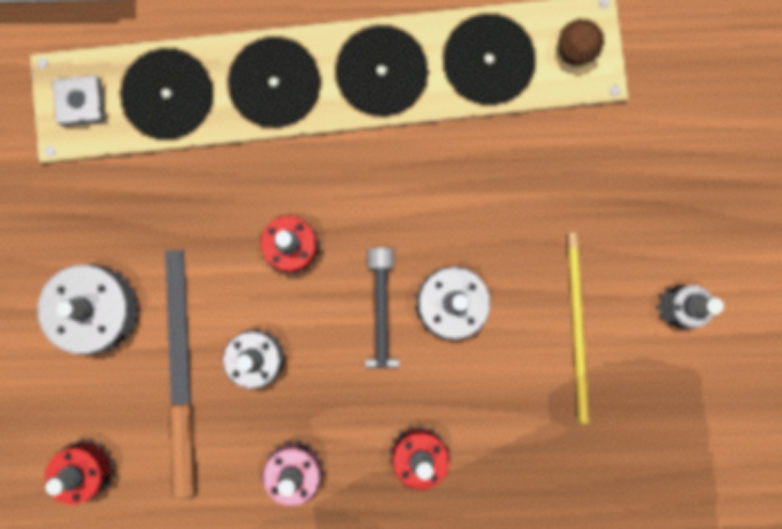

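The crop confirms the four plain saws. Their measured diameters are 64, 39.6, 51 and 29.8 mm, and the two views agree to about 2 mm.

```bash
cat > g.py <<'E'
from h import *
import sys
Rm=R.from_quat(observe()['ee_rot']).as_matrix()
p=observe()['tcp_pos']
S={'30':(.4525,-.2265),'40':(.422,.091),'51':(.4595,-.0555),'64':(.4615,.212),'A':(.642,-.0905),'B':(.6355,-.009),'C':(.6285,.0723),'D':(.622,.1535)}
for k in sys.argv[1:]:
    d=np.array([*S[k],p[2]])-p; print(k,(Rm.T@d*1000).round(1),'z',p[2].round(4),p.round(4))
E
python3 g.py 30
python3 - <<'E'
from h import *
M=R.from_quat(observe()['ee_rot']).as_matrix(); S=[(.4525,-.2265),(.642,-.0905),(.422,.091),(.6355,-.009),(.4595,-.0555),(.6285,.0723),(.4615,.212),(.622,.1535)]
for a,b in zip(S,S[1:]): print((M.T@np.array([b[0]-a[0],b[1]-a[1],0])*1000).round(1))
E
```

```text
30 [ 373.  -307.6    0.5] z 0.2046 [ 0.1782 -0.6246  0.2046]
[ 2.195e+02 -7.880e+01  2.000e-01]
[-161.8 -234.9    0.3]
[177.9 154.7  -0.2]
[-182.    -3.5   -0. ]
[197.6 -76.6   0.2]
[-122.3 -180.1    0.2]
[ 1.383e+02  1.003e+02 -1.000e-01]
```

Request:
{"api": "arm_command", "payload": {"moves": [37, -31, 0, 0, 74, -62, 0, 0, 112, -92, 0, 0, 149, -123, 0, 0, 186, -154, 10, 0, 224, -185, 20, 0, 261, -215, 30, 0, 298, -246, 40, 0, 336, -277, 50, 0, 373, -308, 55, 0, 373, -308, 60, 0, 373, -308, 60, 0], "fingers": 0.5, "squeeze": 25}}

```text
clock: 1.35
tcp_pos: [0.4523, -0.2254, 0.1445]
ee_rot: [0.99, 0.14, -0.001, -0.001]
contact_force: [-0.6, -0.2, 0.2]
gripper_width: 0.0473
gripper_force: 0.0
```

```bash
python3 g.py 30
python3 - <<'E'
from h import *
c=cam('wrist'); save(c,'w1.png')
E
```

```text
30 [-0.1  1.1 -0. ] z 0.1445 [ 0.4523 -0.2254  0.1445]
```

View pics/w1.png

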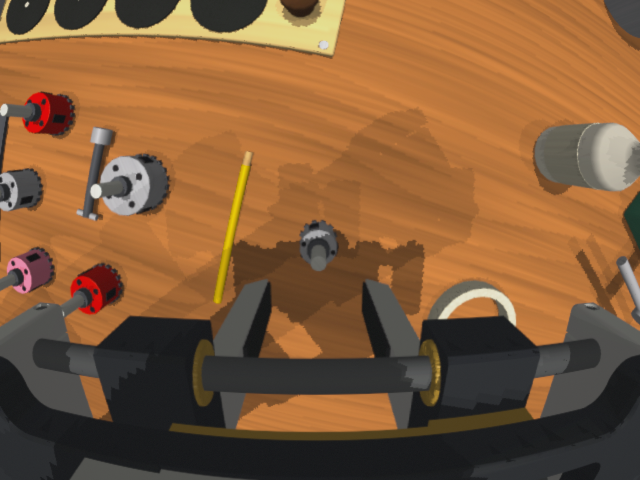

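The 30's shank is at (318,258), midway between the fingertips at (262,290) and (375,290). I'll descend and grip.

Request:
{"api": "arm_command", "payload": {"moves": [0, 1, 30, 0, 0, 1, 60, 0, 0, 1, 80, 0, 0, 1, 89, 0, 0, 1, 89, 0, 0, 1, 89, 0]}}

```text
clock: 2.0
tcp_pos: [0.4532, -0.2288, 0.0575]
ee_rot: [0.99, 0.138, 0.001, 0.001]
contact_force: [-0.0, 0.3, 0.4]
gripper_width: 0.0469
gripper_force: 0.0
```

Request:
{"api": "arm_command", "payload": {"moves": [0, 0, 0, 0, 0, 0, 0, 0, 0, 0, 0, 0, 0, 0, 0, 0, 0, 0, 0, 0, 0, 0, 0, 0, 0, 0, 0, 0, 0, 0, 0, 0], "fingers": 0, "squeeze": 25}}

```text
clock: 2.8
tcp_pos: [0.4528, -0.2275, 0.0565]
ee_rot: [0.99, 0.138, 0.0, -0.0]
contact_force: [-0.5, 0.3, 1.6]
gripper_width: 0.0106
gripper_force: 25.0
```

Request:
{"api": "arm_command", "payload": {"moves": [0, 0, -20, 0, 0, 0, -50, 0, 0, 0, -80, 0, 37, -13, -80, 0, 73, -27, -80, 0, 110, -40, -80, 0, 146, -53, -80, 0, 183, -66, -80, 0, 220, -80, -80, 0, 220, -80, -80, 0, 220, -80, -80, 0]}}

```text
clock: 3.9
tcp_pos: [0.6422, -0.0897, 0.1355]
ee_rot: [0.99, 0.139, -0.001, -0.0]
contact_force: [-0.2, 0.0, -1.7]
gripper_width: 0.0102
gripper_force: 25.0
```

```bash
python3 g.py A
python3 - <<'E'
from h import *
c=cam('wrist'); save(c,'w2.png')
E
```

```text
A [-0.4  0.8  0. ] z 0.1355 [ 0.6422 -0.0897  0.1355]
```

View pics/w2.png

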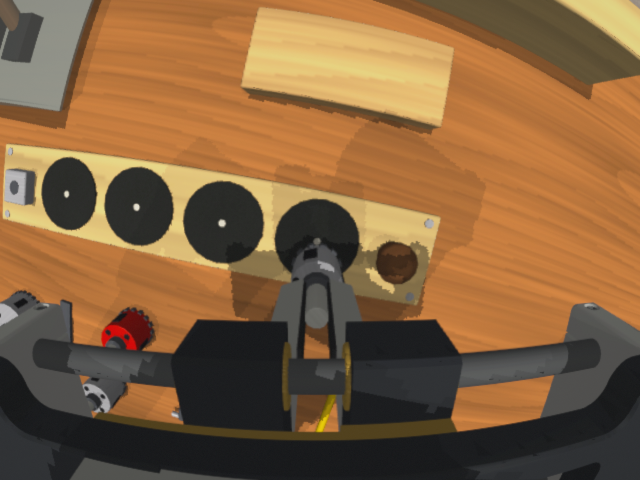

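The saw hangs upright over the knob-side pad, with the pad's dot at (317,241) in line with it. I'll lower it.

Request:
{"api": "arm_command", "payload": {"moves": [0, 0, 25, 0, 0, 0, 45, 0, 0, 0, 57, 0, 0, 0, 62, 0, 0, 0, 65, 0, 0, 0, 67, 0, 0, 0, 67, 0, 0, 0, 67, 0]}}

```text
clock: 4.75
tcp_pos: [0.6429, -0.0905, 0.0703]
ee_rot: [0.99, 0.138, 0.001, 0.0]
contact_force: [-0.3, 0.8, -1.1]
gripper_width: 0.0103
gripper_force: 25.0
```

Request:
{"api": "arm_command", "payload": {"moves": [0, 0, 1, 0, 0, 0, 2, 0, 0, 0, 2, 0, 0, 0, 2, 0]}}

```text
clock: 5.15
tcp_pos: [0.6425, -0.0903, 0.0676]
ee_rot: [0.99, 0.138, 0.0, 0.0]
contact_force: [0.3, -0.5, -0.6]
gripper_width: 0.0103
gripper_force: 25.0
```

Request:
{"api": "arm_command", "payload": {"moves": [0, 0, 0, 0, 0, 0, 0, 0, 0, 0, 0, 0, 0, 0, 0, 0, 0, 0, 0, 0, 0, 0, -20, 0, 0, 0, -50, 0, 0, 0, -80, 0, 0, 0, -80, 0], "fingers": 0.5}}

```text
clock: 6.05
tcp_pos: [0.6455, -0.0912, 0.1529]
ee_rot: [0.99, 0.138, 0.004, 0.002]
contact_force: [1.0, -1.3, 0.6]
gripper_width: 0.0474
gripper_force: 0.0
```

```bash
python3 g.py 40
```

```text
40 [-164.9 -236.5   -2.5] z 0.1529 [ 0.6455 -0.0912  0.1529]
```

Request:
{"api": "arm_command", "payload": {"moves": [-27, -39, 0, 0, -54, -78, 0, 0, -81, -117, 0, 0, -108, -157, 0, 0, -135, -196, 0, 0, -162, -235, 0, 0, -162, -235, 0, 0, -162, -235, 0, 0, -162, -235, 0, 0, -162, -235, 0, 0]}}

```text
clock: 7.05
tcp_pos: [0.4231, 0.0905, 0.1475]
ee_rot: [0.99, 0.138, -0.0, 0.0]
contact_force: [1.0, 0.3, 1.1]
gripper_width: 0.0472
gripper_force: 0.0
```

```bash
python3 g.py 40
python3 - <<'E'
from h import *
c=cam('wrist'); save(c,'w3.png')
E
```

```text
40 [-0.9 -0.7 -0. ] z 0.1475 [0.4231 0.0905 0.1475]
```

View pics/w3.png

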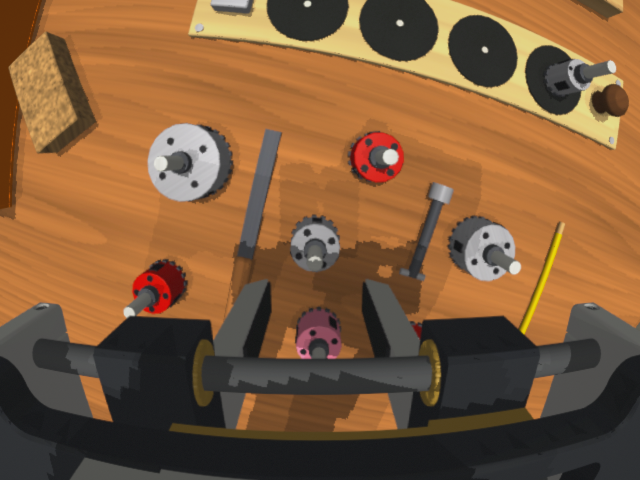

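The 30 stands upright on the end pad at (570,78). The plain 40 is centred between the fingers at (315,245), and the pink one behind it at (318,335) is clear.

Request:
{"api": "arm_command", "payload": {"moves": [-1, -1, 30, 0, -1, -1, 60, 0, -1, -1, 82, 0, -1, -1, 91, 0, -1, -1, 91, 0, -1, -1, 91, 0, -1, -1, 91, 0]}}

```text
clock: 7.8
tcp_pos: [0.4222, 0.0918, 0.0578]
ee_rot: [0.99, 0.138, 0.001, 0.0]
contact_force: [-0.5, -0.2, 0.9]
gripper_width: 0.0468
gripper_force: 0.0
```

Request:
{"api": "arm_command", "payload": {"moves": [0, 0, 0, 0, 0, 0, 0, 0, 0, 0, 0, 0, 0, 0, 0, 0, 0, 0, 0, 0, 0, 0, 0, 0, 0, 0, 0, 0, 0, 0, 0, 0], "fingers": 0}}

```text
clock: 8.6
tcp_pos: [0.4209, 0.0919, 0.0564]
ee_rot: [0.99, 0.138, -0.0, 0.0]
contact_force: [0.3, 0.4, -0.5]
gripper_width: 0.0104
gripper_force: 25.0
```

Request:
{"api": "arm_command", "payload": {"moves": [0, 0, -20, 0, 0, 0, -55, 0, 0, 0, -90, 0, 0, 0, -110, 0, 30, 26, -110, 0, 60, 52, -110, 0, 89, 77, -110, 0, 119, 103, -110, 0, 148, 129, -110, 0, 178, 155, -110, 0, 178, 155, -110, 0, 178, 155, -110, 0]}}

```text
clock: 9.8
tcp_pos: [0.6341, -0.0084, 0.1652]
ee_rot: [0.99, 0.138, -0.001, -0.001]
contact_force: [-0.2, 0.3, -1.6]
gripper_width: 0.0103
gripper_force: 25.0
```

Request:
{"api": "arm_command", "payload": {"moves": [0, 0, 0, 0, 0, 0, 0, 0, 0, 0, 0, 0]}}

```text
clock: 10.1
tcp_pos: [0.634, -0.0077, 0.1668]
ee_rot: [0.99, 0.139, 0.0, 0.0]
contact_force: [-0.1, 0.4, -2.2]
gripper_width: 0.0101
gripper_force: 25.0
```

```bash
python3 g.py B
```

```text
B [1.1 1.7 0. ] z 0.1668 [ 0.634  -0.0077  0.1668]
```

Request:
{"api": "arm_command", "payload": {"moves": [1, 2, 35, 0, 1, 2, 65, 0, 1, 2, 82, 0, 1, 2, 91, 0, 1, 2, 95, 0, 1, 2, 97, 0, 1, 2, 98, 0, 1, 2, 99, 0, 1, 2, 99, 0, 1, 2, 99, 0, 1, 2, 99, 0]}}

```text
clock: 11.2
tcp_pos: [0.6363, -0.01, 0.0677]
ee_rot: [0.99, 0.138, 0.0, 0.0]
contact_force: [-0.1, 0.4, -2.5]
gripper_width: 0.0104
gripper_force: 25.0
```

Request:
{"api": "arm_command", "payload": {"moves": [0, 0, 0, 0, 0, 0, 0, 0, 0, 0, 0, 0, 0, 0, 0, 0, 0, 0, 0, 0, 0, 0, -20, 0, 0, 0, -50, 0, 0, 0, -80, 0, 0, 0, -80, 0, 0, 0, -80, 0, 0, 0, -80, 0], "fingers": 0.5}}

```text
clock: 12.3
tcp_pos: [0.635, -0.0097, 0.1455]
ee_rot: [0.99, 0.138, -0.001, -0.0]
contact_force: [-0.6, 0.8, 0.5]
gripper_width: 0.047
gripper_force: 0.0
```

```bash
python3 g.py 51
```

```text
51 [-181.3   -4.1    0.5] z 0.1455 [ 0.635  -0.0097  0.1455]
```

Request:
{"api": "arm_command", "payload": {"moves": [-45, -1, 0, 0, -90, -2, 0, 0, -135, -3, 0, 0, -170, -4, 0, 0, -182, -4, 0, 0, -182, -4, 0, 0, -182, -4, 0, 0, -182, -4, 0, 0]}}

```text
clock: 13.1
tcp_pos: [0.4612, -0.0559, 0.1476]
ee_rot: [0.99, 0.139, 0.0, -0.0]
contact_force: [0.2, -0.6, -0.3]
gripper_width: 0.0471
gripper_force: 0.0
```

```bash
python3 g.py 51
python3 - <<'E'
from h import *
c=cam('wrist'); save(c,'w4.png')
E
```

```text
51 [-1.5 -0.9 -0. ] z 0.1476 [ 0.4612 -0.0559  0.1476]
```

View pics/w4.png

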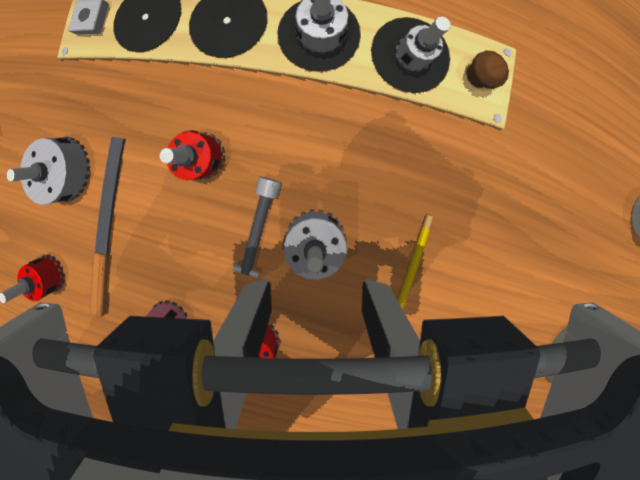

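The 30 and 40 stand upright on their pads at (425,45) and (322,25). The 51 is between the fingers at (315,250).

Request:
{"api": "arm_command", "payload": {"moves": [-1, -1, 30, 0, -1, -1, 60, 0, -1, -1, 82, 0, -1, -1, 91, 0, -1, -1, 91, 0, -1, -1, 91, 0, -1, -1, 91, 0]}}

```text
clock: 13.85
tcp_pos: [0.46, -0.0557, 0.0578]
ee_rot: [0.99, 0.139, 0.001, 0.001]
contact_force: [-0.2, -0.3, 0.2]
gripper_width: 0.0468
gripper_force: 0.0
```

Request:
{"api": "arm_command", "payload": {"moves": [0, 0, 0, 0, 0, 0, 0, 0, 0, 0, 0, 0, 0, 0, 0, 0, 0, 0, 0, 0, 0, 0, 0, 0, 0, 0, 0, 0, 0, 0, 0, 0], "fingers": 0}}

```text
clock: 14.65
tcp_pos: [0.4588, -0.0554, 0.0565]
ee_rot: [0.99, 0.138, 0.0, 0.0]
contact_force: [-0.2, 0.2, 1.4]
gripper_width: 0.0105
gripper_force: 25.0
```

Request:
{"api": "arm_command", "payload": {"moves": [0, 0, -20, 0, 0, 0, -55, 0, 0, 0, -90, 0, 0, 0, -110, 0, 33, -13, -110, 0, 66, -26, -110, 0, 99, -38, -110, 0, 132, -51, -110, 0, 165, -64, -110, 0, 198, -77, -110, 0, 198, -77, -110, 0, 198, -77, -110, 0]}}

```text
clock: 15.85
tcp_pos: [0.6274, 0.0735, 0.1649]
ee_rot: [0.99, 0.139, -0.001, -0.0]
contact_force: [-0.1, -0.7, -3.0]
gripper_width: 0.0106
gripper_force: 25.0
```

Request:
{"api": "arm_command", "payload": {"moves": [0, 0, 0, 0, 0, 0, 0, 0, 0, 0, 0, 0]}}

```text
clock: 16.15
tcp_pos: [0.6276, 0.0725, 0.1666]
ee_rot: [0.99, 0.138, -0.0, -0.0]
contact_force: [-0.2, -0.4, -3.5]
gripper_width: 0.0104
gripper_force: 25.0
```

```bash
python3 g.py C
```

```text
C [ 0.9  0.4 -0. ] z 0.1666 [0.6276 0.0725 0.1666]
```

Request:
{"api": "arm_command", "payload": {"moves": [1, 0, 35, 0, 1, 0, 65, 0, 1, 0, 82, 0, 1, 0, 91, 0, 1, 0, 95, 0, 1, 0, 97, 0, 1, 0, 98, 0, 1, 0, 99, 0, 1, 0, 99, 0, 1, 0, 99, 0, 1, 0, 99, 0]}}

```text
clock: 17.25
tcp_pos: [0.6292, 0.0733, 0.0678]
ee_rot: [0.99, 0.138, 0.0, 0.0]
contact_force: [-0.2, -0.1, -1.0]
gripper_width: 0.0104
gripper_force: 25.0
```

Request:
{"api": "arm_command", "payload": {"moves": [0, 0, 0, 0, 0, 0, 0, 0, 0, 0, 0, 0, 0, 0, 0, 0, 0, 0, 0, 0, 0, 0, -20, 0, 0, 0, -50, 0, 0, 0, -80, 0, 0, 0, -80, 0, 0, 0, -80, 0, 0, 0, -80, 0], "fingers": 0.5}}

```text
clock: 18.35
tcp_pos: [0.6279, 0.0734, 0.1456]
ee_rot: [0.99, 0.138, -0.001, -0.0]
contact_force: [-0.0, 0.4, -0.5]
gripper_width: 0.0469
gripper_force: 0.0
```

Request:
{"api": "arm_command", "payload": {"moves": [-20, -30, 0, 0, -41, -60, 0, 0, -61, -90, 0, 0, -81, -120, 0, 0, -102, -150, 0, 0, -122, -180, 0, 0, -122, -180, 0, 0, -122, -180, 0, 0, -122, -180, 0, 0, -122, -180, 0, 0]}}

```text
clock: 19.35
tcp_pos: [0.463, 0.2122, 0.1471]
ee_rot: [0.99, 0.138, -0.0, 0.0]
contact_force: [-0.1, 0.1, 0.7]
gripper_width: 0.0472
gripper_force: 0.0
```

```bash
python3 g.py 64
python3 - <<'E'
from h import *
c=cam('wrist'); save(c,'w5.png')
E
```

```text
64 [-1.5 -0.2  0. ] z 0.1471 [0.463  0.2122 0.1471]
```

View pics/w5.png

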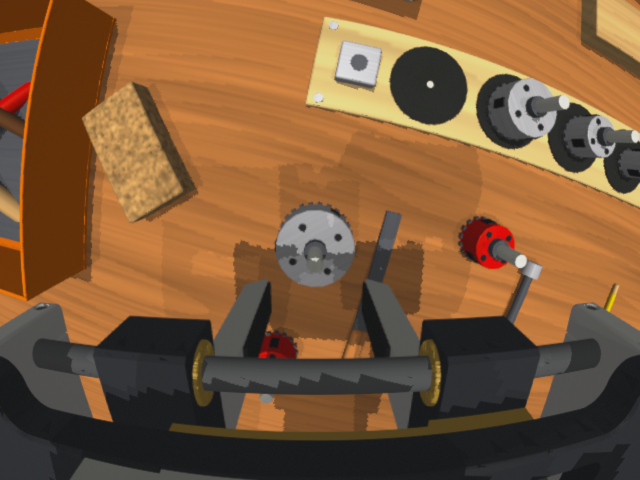

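Three saws stand on their pads, and the 64 is between the fingers at (315,245).

Request:
{"api": "arm_command", "payload": {"moves": [-1, 0, 30, 0, -1, 0, 60, 0, -1, 0, 82, 0, -1, 0, 91, 0, -1, 0, 91, 0, -1, 0, 91, 0, -1, 0, 91, 0]}}

```text
clock: 20.1
tcp_pos: [0.4626, 0.2129, 0.0579]
ee_rot: [0.99, 0.138, 0.001, -0.0]
contact_force: [-0.3, 0.0, 0.1]
gripper_width: 0.0471
gripper_force: 0.0
```

Request:
{"api": "arm_command", "payload": {"moves": [0, 0, 0, 0, 0, 0, 0, 0, 0, 0, 0, 0, 0, 0, 0, 0, 0, 0, 0, 0, 0, 0, 0, 0, 0, 0, 0, 0, 0, 0, 0, 0], "fingers": 0, "squeeze": 30}}

```text
clock: 20.9
tcp_pos: [0.4614, 0.2128, 0.0565]
ee_rot: [0.99, 0.138, -0.0, -0.0]
contact_force: [-0.3, 1.1, 0.5]
gripper_width: 0.0101
gripper_force: 30.0
```

Request:
{"api": "arm_command", "payload": {"moves": [0, 0, -20, 0, 0, 0, -55, 0, 0, 0, -90, 0, 0, 0, -110, 0, 28, 20, -110, 0, 55, 40, -110, 0, 83, 60, -110, 0, 110, 80, -110, 0, 138, 100, -110, 0, 138, 100, -110, 0, 138, 100, -110, 0]}}

```text
clock: 22.0
tcp_pos: [0.6209, 0.154, 0.165]
ee_rot: [0.99, 0.138, -0.001, -0.0]
contact_force: [-0.0, -0.2, -2.9]
gripper_width: 0.0104
gripper_force: 30.0
```

Request:
{"api": "arm_command", "payload": {"moves": [0, 0, 0, 0, 0, 0, 0, 0, 0, 0, 0, 0]}}

```text
clock: 22.3
tcp_pos: [0.6208, 0.1548, 0.1665]
ee_rot: [0.99, 0.139, -0.0, 0.0]
contact_force: [0.3, -0.5, -3.3]
gripper_width: 0.0101
gripper_force: 30.0
```

```bash
python3 g.py D
```

```text
D [ 0.8  1.6 -0. ] z 0.1665 [0.6208 0.1548 0.1665]
```

Request:
{"api": "arm_command", "payload": {"moves": [1, 1, 35, 0, 1, 1, 65, 0, 1, 1, 82, 0, 1, 1, 91, 0, 1, 1, 95, 0, 1, 1, 97, 0, 1, 1, 98, 0, 1, 1, 99, 0, 1, 1, 99, 0, 1, 1, 99, 0, 1, 1, 99, 0]}}

```text
clock: 23.4
tcp_pos: [0.6229, 0.1537, 0.0677]
ee_rot: [0.99, 0.138, 0.0, 0.0]
contact_force: [0.4, -0.9, -3.6]
gripper_width: 0.0103
gripper_force: 30.0
```

Request:
{"api": "arm_command", "payload": {"moves": [0, 0, 0, 0, 0, 0, 0, 0, 0, 0, 0, 0, 0, 0, 0, 0, 0, 0, 0, 0, 0, 0, -20, 0, 0, 0, -50, 0, 0, 0, -80, 0, 0, 0, -80, 0, 0, 0, -80, 0, 0, 0, -80, 0], "fingers": 0.5}}

```text
clock: 24.5
tcp_pos: [0.6216, 0.1536, 0.1455]
ee_rot: [0.99, 0.138, -0.002, -0.0]
contact_force: [-0.9, -0.1, -0.3]
gripper_width: 0.0469
gripper_force: 0.0
```

Request:
{"api": "arm_command", "payload": {"moves": [-45, 0, -20, 0, -90, 0, -40, 0, -135, 0, -40, 0, -180, 0, -40, 0, -200, 0, -40, 0, -200, 0, -40, 0, -200, 0, -40, 0, -200, 0, -40, 0, -200, 0, -40, 0]}}

```text
clock: 25.4
tcp_pos: [0.4311, 0.0989, 0.1872]
ee_rot: [0.99, 0.139, -0.0, -0.0]
contact_force: [0.3, 0.6, -0.6]
gripper_width: 0.0472
gripper_force: 0.0
```

Run:
```python
from h import *
S={'30':(.642,-.0905),'40':(.6355,-.009),'51':(.6285,.0723),'64':(.622,.1535)}
for n in('top','side'):
    c=cam(n); save(c,n+'9.png'); P=cloud(c)
    for k,g in S.items():
        near=np.hypot(P[...,0]-g[0],P[...,1]-g[1])<.04
        cup=near&(P[...,2]>.047)&(P[...,2]<.055); sh=near&(P[...,2]>.088)
        cc,r=cv2.minEnclosingCircle(P[cup][:,:2].astype(np.float32)); print(n,k,((np.array(cc)-g)*1000).round(1),round(2*r,4),np.median(P[cup][:,2]).round(4),'shank',((P[sh].mean(0)[:2]-g)*1000).round(1))
```

```text
top 30 [0.2 0.8] 0.0298 0.0503 shank [0.3 0.9]
top 40 [3.2 0.1] 0.04 0.0502 shank [2.3 0. ]
top 51 [1.4 1.8] 0.0513 0.0501 shank [0.6 1.5]
top 64 [1.  0.5] 0.0646 0.0502 shank [ 0.7 -0. ]
side 30 [-1.8  0.1] 0.031 0.0507 shank [-1.4 -0.9]
side 40 [ 1.  -2.3] 0.0413 0.0508 shank [ 0.9 -2. ]
side 51 [-0.4  0.9] 0.0534 0.0507 shank [-0.9 -0.6]
side 64 [ 0.9 -0.7] 0.067 0.0507 shank [-0.4 -1.3]
```

View pics/side9.png

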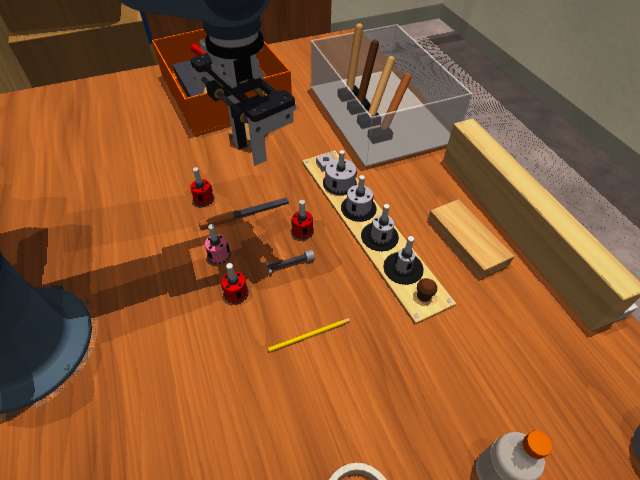

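All four stand upright in order, from the 30 by the knob at (405,258) to the 64 by the block at (341,172). Each is within about 3 mm of its pad centre with its cup top at 50–51 mm, and the arm is clear, so I'm handing in.

```bash
python3 -c "
from rig import finish_job
print(finish_job())"
```

```text
the job is handed in; nothing more can be done
None
```

The four hole saws (30, 40, 51 and 64 mm) stand upright on their pads in order from knob to block, each within about 3 mm of its pad's centre, and I handed the job in at about 25 s; no verdict was shown.

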